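Weigh a casting ring on the spring scale

ROBOT

A 7-joint arm with a two-finger parallel gripper is mounted at the origin on a cart in front of the work surface, level with it; the furniture and walls round the work are solid. World frame = base frame: x ahead of the robot, y to its left, z up, the work surface at z = 0. Lengths are in m, angles in rad, forces in N, time in s.
With the tool pointing down it reaches from about 0.4 to 0.85 m from the base axis. Payload 10.4 kg.
Tool frame: the origin (TCP) lies at the centre of the arm's flange, where the gripper is bolted on; the fingertips stand 173 mm ahead of it and the grasp point (between the pads) lies 155 mm ahead of it; z points along the fingers, y is the line along which they close (so a half turn about z gives the same grasp; the last joint's range is limited). The gripper opens to 85 mm and grips with 20 to 120 N. Pads are 22 mm wide; open, the fingers measure 114 mm over their backs; the gripper's body (76 mm by 85 mm) begins 54 mm behind the grasp point. The pads swing forward as they close: fully open they stand 13 mm farther back than shut.
Start: joints at [-1.134, 0.332, -0.065, 1.46, 0.022, 1.35, -0.088], TCP at [0.277, 0.56, 0.405] pointing down, gripper open.
Joint ranges: [-2.6, 2.6], [-0.5, 2.12], [-1.47, 1.34], [0.16, 2.42], [-1.27, 4.41], [0.06, 2.06], [-2.6, 2.6]. Speed limits (rad/s): [2.22, 2.22, 2.79, 2.79, 3.14, 3.14, 3.14].

INTERFACE

Orientations are given as a unit quaternion [x, y, z, w].
In Python, from workcell import manip, viewer, finder gives the robot as it stands.
- The arm moves only by the tool arm_command, never from a script. Its argument "plan" is a list of rows, each an object with "dp": the shift along the tool's x, y, z in mm, a list of three; "spin": the turn about the tool's z in rad. A call has 1 to 5 rows; each row shifts and turns the commanded pose from where the row before left it, along the tool's axes as they then stand; what a row does not reach is not made up. A row lasts 1/10 s, in which the tool goes at most 50 mm and 8.59 degrees, less where a joint would pass 70% of its speed; a pose out of reach is approached as far as the arm can. A call is refused whole if a number of a shift passes 50 or a number of a turn 0.15, either way. A call with a gripper value outside its range is refused whole. "grip" is the closure, from -1 (fully open) to 1 (shut), set as the call begins (left out, the last holds). The fingers move at their own pace and stop on an object; "newtons" is the grip in N (left out, the last holds). Time passes only in rows, so rows that do not move let the fingers close. It gives the time, the measured TCP pose, the force, the opening and the grip force at its end, in the units of the state.
- manip.get_obs(): the state, without advancing time (a new reading comes with each control period).
- viewer.camera(name): name is "scene" or "top"; returns the picture (480x640x3 uint8, blue, green, red); there is no depth.
- viewer.camera_params(name): a dict with "vertical_fov" (degrees; the focal length in pixels is half the picture's height over the tangent of half this angle, whatever the lens; pixels are square), "cx", "cy" (the principal point, pixels), "R" (3x3) and "t" (3): a world point X has camera coordinates R X + t. Camera axes: x right, y down, z forward; pixel columns grow to the right and rows downward; lengths in m; the calibration is good to about 2 mm. A picture is of the moment at which its call begins. camera_params takes no time and is no camera call.
- manip.hand_in(): hands the job in; it is judged then, once.
Trained networks look in the newest picture that a camera, given by its name, has taken for a name from the list of things; names that differ only in an ending like _2 or _b are one class to them, and where a whole thing is asked for, a point or a joint stands for the part that bears it (a point fixed in the world has none). Each returns a list of dicts, best first, with "score" (0 to 1); they miss things now and then, are a little off and sometimes report something else, mostly with a low value. They report only what shows in the picture. A call takes as long as a camera call.
- finder.find_in(camera, thing): "position" ([x, y, z] in m, in world coordinates, good to about 4 mm: the middle of the surface that is visible of it).
The state is a dict: "clock": time; "joint_pos": joint angles; "joint_velocities": joint speeds; "tau": joint torques, N m; "position": TCP position; "ee_rot": TCP orientation; "ft_force": force on the tool from outside, world axes, zero at the start; "torque": the same for the moment, N m; "grip_width": opening from 0.0 (shut) to 1.0 (fully open); "grasp_force": force on a finger pad.
Only numpy, scipy, OpenCV 4.12 (cv2) and the standard library are available. Lean on these libraries where they do the work, as an engineer would, in place of code of your own. Each camera call takes 0.05 s, during which the arm holds its last target. There are 200 camera calls.

TASK

Weigh the casting ring: hang it by its wire bail on the hook of the spring scale, easing it down until the spring alone carries its whole weight before you let go, so that the pointer never jumps or bounces. Leave it hanging untouched until the pointer has stood still for two seconds, then take its weight off the hook just as gently, and set the ring down softly, upright in the open bin. Do not disturb the plaster cast, the glass dish or the tin.

Things in the scene. Friction and masses are not known exactly. Their poses are not given: they have to be found in the camera images.
- ring: casting ring: upright steel can 62 mm across, 58 mm high, filled with plaster, weight unknown but under 1 kg, with a fixed wire bail and a wooden grip on top, 138 mm high in all. Origin: centre of its underside, z up. The bail stands in its y-z plane, 76 mm wide along y; the space under its top wire is 40 mm high and open along x
- ring_bail (a point): centre of the bail's top wire (6 mm thick, running along the ring's y, falling 4 mm by 16 mm to either side), 102 mm above the ring's underside
- ring_grip (a point): point in the wooden grip where to take it, 126 mm above the ring's underside. The grip is 30 mm wide along the ring's y, 16 mm thick along x and reaches from 104 to 138 mm above the underside. Fingers that close along the ring's y, their tips above 104 mm, clear the hook
- scale: spring scale, bolted down: grey base plate 150 x 130 mm, 17 mm high; aluminium column 50 x 40 mm, 287 mm high, slotted in front. Origin: on the worktop under the middle of the base plate; its x points from the hook's tip back to the column, z up. The column's front face is at x = +10 mm; the hook's arm runs level from there towards -x, past the base plate
- hook_seat (a point): moves with the hook: where the centre of a 6 mm wire lies when it rests in the hook's bottom. 105 mm before the scale's origin (towards its -x); 221 mm above the worktop with no load. The hook is a 6 mm rod bent in the scale's x-z plane, open upwards; its bottom, flat for 8 mm, reaches 9 mm below the seat point, its level arm behind the seat tops out 7 mm above it
- hook_tip (a point): upper end of the hook's up-turned tip, moves with the hook: 15 mm before the seat point (towards the scale's -x) and 13 mm above it. A bail comes on from the tip's side, its wire passing over the tip while the tip passes under it, then goes down to the seat; it comes off the same way back
- hook (a joint): how far the spring is pulled out, m: 0 with no load, grows as hook and pointer go straight down, stop at 0.095. Spring: 0.3 N at 0 plus 120 N per m, lightly damped. The movement is delicate: pointer speeds that even peak over 0.05 m/s, up or down (a load let go before the spring carries it all, or pushed below balance, or moved too fast on the hook), or a pull beyond 0.088 spoil it
- bin: open plastic bin for weighed rings, fixed, 133 x 174 mm (x, y) outside and 60 mm high, inner floor about 108 x 132 mm, 4 to 7 mm above the worktop. Origin: centre of its underside
- cast: white plaster jaw cast, 63 x 77 x 31 mm, a bystander. Origin: centre of its underside
- dish: small glass dish, 39 mm across, 27 mm high, a bystander. Origin: centre of its underside
- tin: flat round tin, 73 mm across, 25 mm high, a bystander. Origin: centre of its underside

How it is judged:
By the outcome, as a careful person would: the job done as asked, in the order asked, and still so for the second after the job is handed in, with the robot touching nothing.
It also fails if it takes over 72 s, if anything falls off the work surface, if the arm or the gripper's body presses on something with over 40 N, if the wrist force passes 120 N, or if a joint passes its speed limit or range.

## Working session

There is one attempt and no reset: what is moved stays moved. The work goes in short steps, Python scripts to look and compute and a tool call to move; the robot and the scene stay as the last step left them, time stands still between calls to the robot, and variables do not carry over. Pictures are saved under pics/ and viewed, at most 10 in all, crops included, and the job is handed in when it is done.

Besides the shell and the picture viewer there is one more tool, called after "Call:" in YAML: its name, and indented under it one key for each argument. arm_command: Moves the arm, as the interface text tells. Its arguments: {"type":"object","properties":{"plan":{"type":"array","items":{"type":"object","properties":{"dp":{"type":"array","items":{"type":"number"}},"spin":{"type":"number"}}}},"grip":{"type":"number"},"newtons":{"type":"number"}},"required":["plan"]}

```bash
mkdir -p pics
cat > h.py <<'E'
from workcell import manip, viewer, finder
import numpy as np, cv2
def P(c):
    p=viewer.camera_params(c); f=240/np.tan(np.radians(p["vertical_fov"])/2)
    return f,p["cx"],p["cy"],np.array(p["R"]),np.array(p["t"])
def proj(c,X):
    f,cx,cy,R,t=P(c); q=R@np.array(X)+t; return f*q[0]/q[2]+cx, f*q[1]/q[2]+cy
def ray(c,u,v):
    f,cx,cy,R,t=P(c); d=R.T@np.array([(u-cx)/f,(v-cy)/f,1]); return -R.T@t, d/np.linalg.norm(d)
def atz(c,u,v,z):
    o,d=ray(c,u,v); return o+d*(z-o[2])/d[2]
def tri(p1,p2):
    A=[];b=[]
    S=np.zeros((3,3));w=np.zeros(3)
    for c,u,v in(p1,p2):
        o,d=ray(c,u,v);M=np.eye(3)-np.outer(d,d);S+=M;w+=M@o
    return np.linalg.solve(S,w)
def snap(c,n):
    im=viewer.camera(c); cv2.imwrite(f"pics/{n}.png",im); return im
E
python3 - <<'E'
from h import *
np.set_printoptions(precision=4,suppress=True)
s=snap("scene","s0");t=snap("top","t0")
for c in("scene","top"):
    f,cx,cy,R,tt=P(c);print(c,f,cx,cy,-R.T@tt,R[2])
    for n in["ring","ring_bail","ring_grip","scale","hook_seat","hook_tip","bin","cast","dish","tin"]:
        r=finder.find_in(c,n)
        print(n,[(np.array(x["position"]).round(3).tolist(),round(x["score"],2)) for x in r[:2]])
print(manip.get_obs())
E
```

```text
scene 545.3018963398779 312.1224857490135 238.8959543739806 [-0.2649 -0.5813  0.7487] [ 0.6874  0.5053 -0.5218]
ring [([0.424, 0.306, 0.057], 0.7), ([0.604, -0.025, 0.232], 0.23)]
ring_bail [([0.425, 0.308, 0.061], 0.82), ([0.604, -0.025, 0.226], 0.51)]
ring_grip [([0.422, 0.309, 0.058], 0.94)]
scale [([0.625, -0.042, 0.079], 0.89)]
hook_seat [([0.607, -0.024, 0.227], 0.82)]
hook_tip [([0.603, -0.026, 0.228], 0.61)]
bin [([0.506, -0.338, 0.028], 0.57)]
cast [([0.4, 0.055, 0.021], 0.84)]
dish [([0.659, -0.174, 0.018], 0.76), ([0.424, 0.308, 0.06], 0.65)]
tin [([0.672, 0.264, 0.024], 0.84)]
top 550.3958707300643 312.25227994562886 241.13188479540673 [ 0.414  -0.0188  1.6731] [ 0.076   0.0132 -0.997 ]
ring [([0.428, 0.316, 0.057], 0.73)]
ring_bail [([0.427, 0.317, 0.056], 0.75)]
ring_grip [([0.432, 0.314, 0.057], 0.8)]
scale [([0.615, -0.028, 0.016], 0.57)]
hook_seat [([0.591, -0.028, 0.226], 0.5)]
hook_tip [([0.59, -0.024, 0.23], 0.45)]
bin [([0.48, -0.348, 0.003], 0.85), ([0.589, -0.025, 0.231], 0.15)]
cast [([0.408, 0.064, 0.018], 0.8)]
dish []
tin [([0.684, 0.272, 0.021], 0.84)]
{'clock': 1.1, 'joint_pos': array([-1.1336,  0.3322, -0.0647,  1.4601,  0.0216,  1.3499, -0.0885]), 'joint_velocities': array([ 0.0001, -0.0009, -0.0001,  0.001 ,  0.0007,  0.001 ,  0.0009]), 'tau': array([ -0.0007, -62.5242,   0.0484, -39.1825,   0.0164,   0.002 ,
        -0.0001]), 'position': array([0.2773, 0.5601, 0.4047]), 'ee_rot': array([ 0.2279,  0.9737,  0.    , -0.    ]), 'ft_force': array([-0.1839,  0.7964, -0.1938]), 'torque': array([0.0707, 0.0566, 0.012 ]), 'grasp_force': 0.0, 'grip_width': 1.0042861738403888}
```

View pics/s0.png

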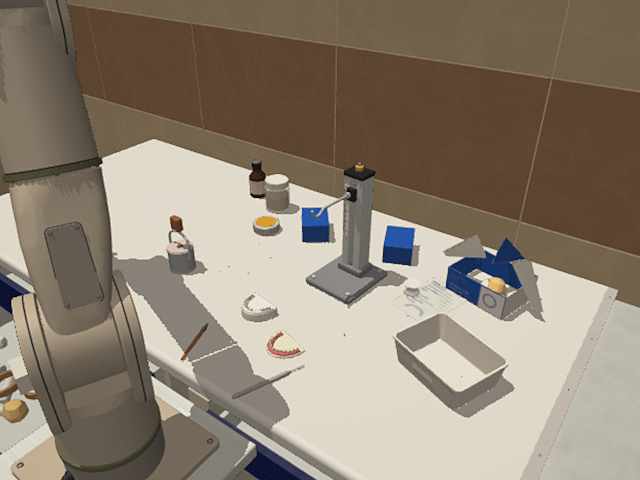

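View pics/t0.png

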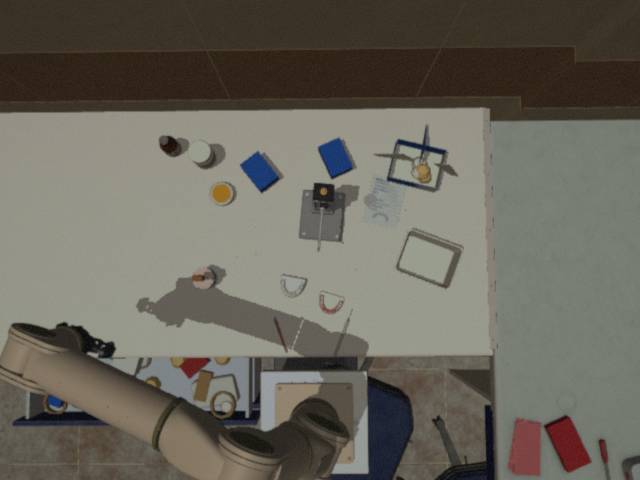

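The scene shows the ring at (180,255) with its grip at (176,223), the hook tip near (315,213), the column at (357,220) and the bin at (450,358). The top view has the ring at (204,277), the hook from (319,249) to the column at (323,192), and the bin at (430,257). Next I'll zoom in on these.

Run:
```python
import cv2,numpy as np
s=cv2.imread("pics/s0.png");t=cv2.imread("pics/t0.png")
def c(im,x,y,k,w=400,h=300):
    return cv2.resize(im[y:y+h//k,x:x+w//k],(w,h),interpolation=cv2.INTER_CUBIC)
m=np.vstack([np.hstack([c(s,140,205,5),c(s,300,160,5)]),np.hstack([c(t,170,250,5),c(t,290,195,5)])])
cv2.imwrite("pics/m0.png",m)
```

```text
(no output)
```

View pics/m0.png

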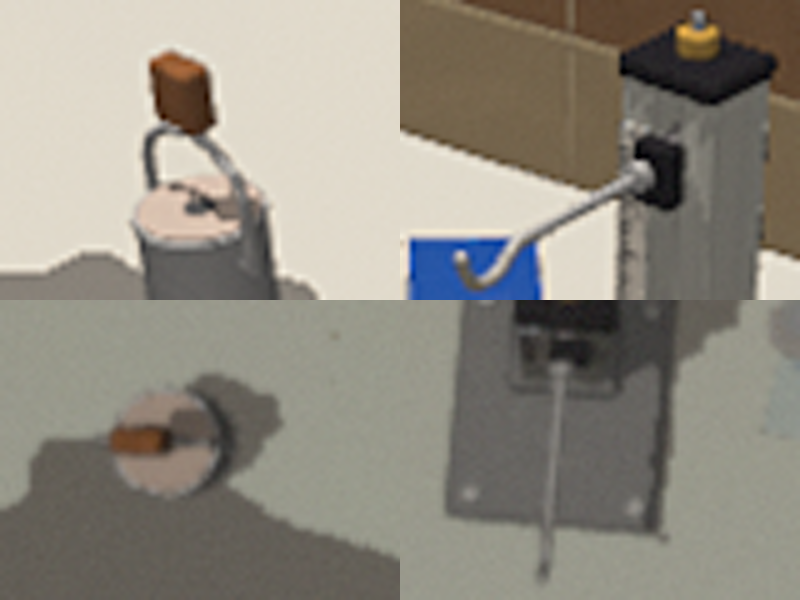

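Run:
```python
from h import *
np.set_printoptions(precision=4,suppress=True)
g=tri(("scene",176.4,223.4),("top",198,278));print("grip",g, proj("top",g),proj("scene",g))
lid=atz("top",203.4,278,.058);print("lid",lid)
tip=tri(("scene",312,211.4),("top",318.2,250));print("tip",tip,proj("top",tip),proj("scene",tip))
j=tri(("scene",348,195.6),("top",322,209));print("arm root",j,proj("top",j))
a=j-tip;print("yaw",np.degrees(np.arctan2(a[1],a[0])))
# base plate edges top (z=.017): crop corners
b=[atz("top",290+x/5,195+(y)/5,.017) for x,y in((45,217),(258,230))]
d=b[0]-b[1];print("plate front edge",b,np.linalg.norm(d),"yaw",np.degrees(np.arctan2(-d[0],d[1])))
for uv in((411,229),(463,245),(448,288),(397,268)): print("bin",atz("top",*uv,.06))
# bail ends
print("grip L/R at .126",atz("top",170+110/5,250+138/5,.126),atz("top",170+168/5,250+141/5,.126))
# dish
# overlay refinement: bail left & right shoulder
print("bail R",atz("top",170+217/5,250+140/5,.07))
cr=cv2.resize(cv2.imread("pics/t0.png")[215:305,380:480],(800,720))[:600]
s=cv2.resize(cv2.imread("pics/s0.png")[270:420,370:520],(600,600))
cv2.imwrite("pics/b0.png",np.hstack([cv2.resize(cr,(400,300)),cv2.resize(s,(400,300))]))
```

```text
grip [0.4319 0.3238 0.1202] (np.float64(198.47359260538428), np.float64(277.49936624494535)) (np.float64(175.55033929796426), np.float64(223.38286553533027))
lid [0.431 0.323 0.058]
tip [ 0.5013 -0.0163  0.2304] (np.float64(318.6094177893535), np.float64(249.68130596004613)) (np.float64(311.3144130276962), np.float64(211.4279607078109))
arm root [ 0.6113 -0.0284  0.2239] (np.float64(322.8560113328508), np.float64(208.39544332183544))
yaw -6.284139208472486
plate front edge [array([0.5488, 0.0431, 0.017 ]), array([ 0.5399, -0.0854,  0.017 ])] 0.12879284328263513 yaw -3.9655293355103174
bin [ 0.5703 -0.2878  0.06  ]
bin [ 0.522  -0.4387  0.06  ]
bin [ 0.3969 -0.3917  0.06  ]
bin [ 0.4562 -0.2446  0.06  ]
grip L/R at .126 [0.4317 0.3407 0.126 ] [0.4298 0.308  0.126 ]
bail R [0.4307 0.2912 0.07  ]
```

View pics/b0.png

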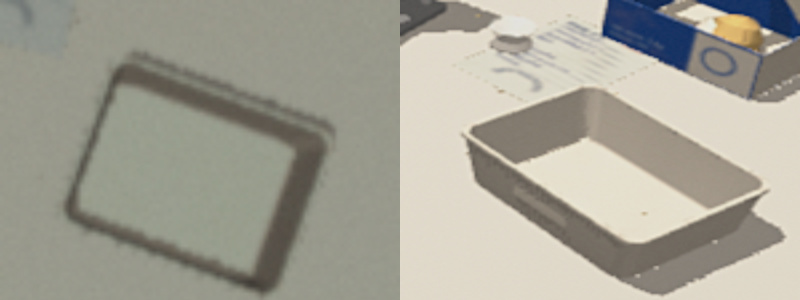

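The bin shows its inner floor and outer corners clearly, centred near (0.487,-0.341). In the zoomed view (m0), the ring's bail runs almost along world y and the hook's yaw is about -5°. I'll move toward the ring now.

Call:
arm_command:
  plan:
    - {"dp": [-40,-24,0],"spin": 0}
    - {"dp": [-40,-24,0],"spin": 0}
    - {"dp": [-40,-24,0],"spin": 0}
    - {"dp": [-40,-24,0],"spin": 0}
    - {"dp": [-40,-24,0],"spin": 0}
  grip: -1
  newtons: 40

```text
clock: 1.6
position: [0.4041, 0.362, 0.4049]
ee_rot: [0.228, 0.974, 0.0, 0.0]
ft_force: [1.0, 0.5, 0.5]
grip_width: 0.999
grasp_force: 0.0
```

Call:
arm_command:
  plan:
    - {"dp": [-22,-12,0],"spin": 0}
    - {"dp": [-21,-12,0],"spin": 0}
    - {"dp": [0,0,0],"spin": -0.134}
    - {"dp": [0,0,0],"spin": -0.134}
    - {"dp": [0,0,0],"spin": -0.134}

```text
clock: 2.1
position: [0.4313, 0.323, 0.4048]
ee_rot: [0.026, 1.0, 0.0, 0.0]
ft_force: [-0.4, 0.3, 0.0]
grip_width: 1.002
grasp_force: 0.0
```

```bash
cat >> h.py <<'E'
from scipy.spatial.transform import Rotation as Ro
def to(target,yaw=None):
    "tool-frame shift (mm) to world TCP target; spin (rad) to bring tool y to yaw+90deg"
    o=manip.get_obs(); R=Ro.from_quat(o["ee_rot"]).as_matrix()
    y=np.degrees(np.arctan2(R[1,1],R[0,1]))-90
    s=None if yaw is None else -np.radians((yaw-y+90)%180-90)
    print("t",round(o["clock"],2),"p",np.round(o["position"],4),"yaw",round(y,2),"tilt",R[2].round(3),"F",o["ft_force"].round(2),"gw",round(o["grip_width"],3),"gf",round(o["grasp_force"],1))
    print("dp",(R.T@(np.array(target)-o["position"])*1000).round(1),"spin",s)
def force(n):
    F=[]
    for _ in range(n): viewer.camera("top"); F.append(manip.get_obs()["ft_force"])
    F=np.array(F);print("F mean",F.mean(0).round(3),"sd",F.std(0).round(3)); return F
E
python3 - <<'E'
from h import *
force(8); snap("top","t1"); s=snap("scene","s1")
for c in("scene","top"):
    r=finder.find_in(c,"ring_grip"); print([(np.round(x["position"],3),x["score"]) for x in r[:2]])
to([.431,.3235,.281],-3.3)
cv2.imwrite("pics/g1.png",np.hstack([cv2.resize(s[165:285,120:240],(400,400),interpolation=2),cv2.resize(cv2.imread("pics/t1.png")[220:320,150:250],(400,400),interpolation=2)]))
E
```

```text
F mean [-0.319 -0.245  0.007] sd [0.392 0.367 0.379]
[(array([0.422, 0.309, 0.064]), 0.75)]
[(array([0.422, 0.312, 0.058]), 0.57), (array([0.682, 0.274, 0.026]), 0.21)]
t 2.7 p [0.4312 0.3232 0.4047] yaw -3.34 tilt [-0.  0. -1.] F [ 0.25  0.1  -0.36] gw 1.0 gf 0.0
dp [  0.2   0.2 123.7] spin -0.0007477060480293026
```

View pics/g1.png

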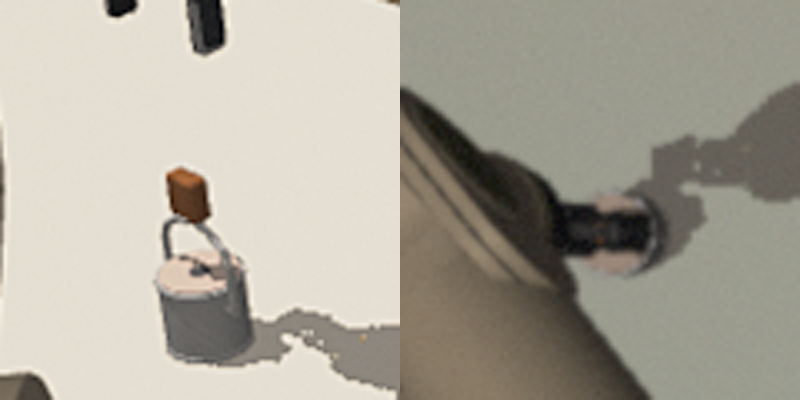

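The fingers straddle the grip: in the left crop they are at (120,5) and (207,50), with the grip below at (188,195), and in the top crop the gripper is centred on the ring. I'll descend and grasp.

Call:
arm_command:
  plan:
    - {"dp": [0,0,40]}
    - {"dp": [0,0,35]}
    - {"dp": [0,0,25]}
    - {"dp": [0,0,15]}
    - {"dp": [0,0,8]}

```text
invalid input at $.plan[0]: expected keys dp, spin
```

Call:
arm_command:
  plan:
    - {"dp": [0,0,0]}
    - {"dp": [0,0,0]}
    - {"dp": [0,0,0]}
    - {"dp": [0,0,0]}
    - {"dp": [0,0,0]}
  grip: 1
  newtons: 40

```text
invalid input at $.plan[0]: expected keys dp, spin
```

Call:
arm_command:
  plan:
    - {"dp": [0,0,0]}
    - {"dp": [0,0,0]}
    - {"dp": [0,0,-2]}
    - {"dp": [0,0,-4]}
    - {"dp": [0,0,-8]}

```text
invalid input at $.plan[0]: expected keys dp, spin
```

Call:
arm_command:
  plan:
    - {"dp": [0,0,-20]}
    - {"dp": [0,0,-35]}
    - {"dp": [0,0,-45]}
    - {"dp": [0,0,-45]}
    - {"dp": [0,0,-20]}

```text
invalid input at $.plan[0]: expected keys dp, spin
```

Run:
```python
from h import *
force(8); s=snap("scene","s2")
to([.431-.015,-.01,.40],-5)
cv2.imwrite("pics/g2.png",cv2.resize(s[70:280,100:310],(600,600),interpolation=2))
```

```text
F mean [-0.075  0.088  0.159] sd [0.535 0.509 0.476]
t 3.15 p [0.4312 0.3232 0.4047] yaw -3.32 tilt [-0.  0. -1.] F [0.71 0.05 0.44] gw 1.001 gf 0.0
dp [  -4.1 -333.5    4.7] spin 0.029378325663426783
```

View pics/g2.png

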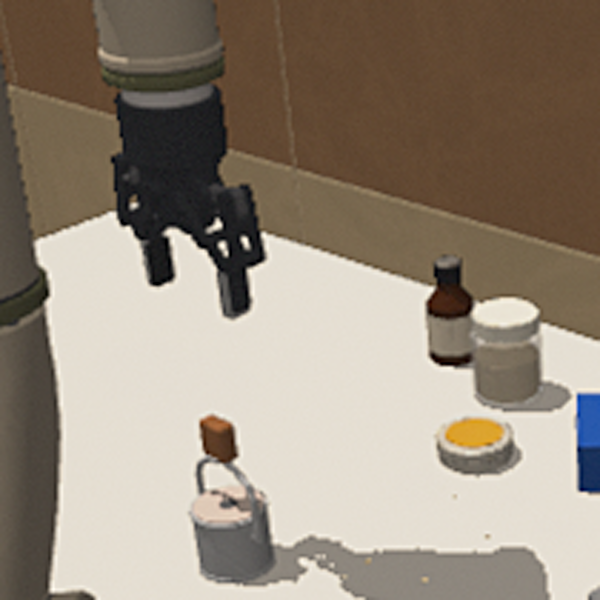

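The moves were refused because each row needs a spin key. The picture shows the ring untouched, with its grip at (218,438) and the open fingers above at (158,262) and (235,290).

Call:
arm_command:
  plan:
    - {"dp": [0,0,40],"spin": 0}
    - {"dp": [0,0,35],"spin": 0}
    - {"dp": [0,0,25],"spin": 0}
    - {"dp": [0,0,15],"spin": 0}
    - {"dp": [0,0,8],"spin": 0}

```text
clock: 3.65
position: [0.4309, 0.323, 0.2802]
ee_rot: [0.029, 1.0, -0.001, -0.001]
ft_force: [-0.4, 0.2, -0.2]
grip_width: 0.999
grasp_force: 0.0
```

Call:
arm_command:
  plan:
    - {"dp": [0,0,0],"spin": 0}
    - {"dp": [0,0,0],"spin": 0}
    - {"dp": [0,0,0],"spin": 0}
    - {"dp": [0,0,0],"spin": 0}
    - {"dp": [0,0,0],"spin": 0}
  grip: 1
  newtons: 40

```text
clock: 4.15
position: [0.4315, 0.3233, 0.2828]
ee_rot: [0.029, 1.0, 0.001, 0.001]
ft_force: [-1.2, -1.6, 5.1]
grip_width: 0.343
grasp_force: 40.7
```

Call:
arm_command:
  plan:
    - {"dp": [0,0,0],"spin": 0}
    - {"dp": [0,0,0],"spin": 0}
    - {"dp": [0,0,-2],"spin": 0}
    - {"dp": [0,0,-4],"spin": 0}
    - {"dp": [0,0,-8],"spin": 0}

```text
clock: 4.65
position: [0.4307, 0.3229, 0.295]
ee_rot: [0.029, 1.0, -0.001, -0.001]
ft_force: [-0.0, 0.1, -7.4]
grip_width: 0.342
grasp_force: 40.2
```

Call:
arm_command:
  plan:
    - {"dp": [0,0,-15],"spin": 0}
    - {"dp": [0,0,-25],"spin": 0}
    - {"dp": [0,0,-35],"spin": 0}
    - {"dp": [0,0,-35],"spin": 0}
    - {"dp": [0,0,-22],"spin": 0}

```text
clock: 5.15
position: [0.4312, 0.3232, 0.4309]
ee_rot: [0.029, 1.0, 0.001, 0.001]
ft_force: [-0.1, 0.2, -6.6]
grip_width: 0.346
grasp_force: 40.7
```

Call:
arm_command:
  plan:
    - {"dp": [0,-20,0],"spin": 0}
    - {"dp": [0,-35,0],"spin": 0}
    - {"dp": [0,-45,0],"spin": 0}
    - {"dp": [0,-45,0],"spin": 0.015}
    - {"dp": [0,-45,0],"spin": 0.015}

```text
clock: 5.65
position: [0.419, 0.1317, 0.428]
ee_rot: [0.044, 0.999, 0.0, 0.0]
ft_force: [0.8, -0.7, -5.7]
grip_width: 0.344
grasp_force: 41.0
```

Call:
arm_command:
  plan:
    - {"dp": [0,-45,0],"spin": 0}
    - {"dp": [0,-40,0],"spin": 0}
    - {"dp": [0,-30,0],"spin": 0}
    - {"dp": [0,-15,0],"spin": 0}
    - {"dp": [0,-5,0],"spin": 0}

```text
clock: 6.15
position: [0.4074, -0.0023, 0.428]
ee_rot: [0.045, 0.999, 0.0, 0.0]
ft_force: [1.3, 0.0, -7.3]
grip_width: 0.344
grasp_force: 41.1
```

Run:
```python
from h import *
force(30); s=snap("scene","s3"); t=snap("top","t3")
to([.446,-.0115,.4265],-5)
cv2.imwrite("pics/g3.png",np.hstack([cv2.resize(s[150:270,240:360],(400,400),interpolation=2),cv2.resize(t[190:290,270:370],(400,400),interpolation=2)]))
```

```text
F mean [ 1.000e-03  1.390e-01 -6.887e+00] sd [0.421 0.519 0.476]
t 7.75 p [ 0.4077 -0.0009  0.4277] yaw -5.03 tilt [ 0.  0. -1.] F [-0.44 -0.38 -6.3 ] gw 0.345 gf 41.1
dp [-39.1  -7.2   1.2] spin -0.0004649869997597258
```

View pics/g3.png

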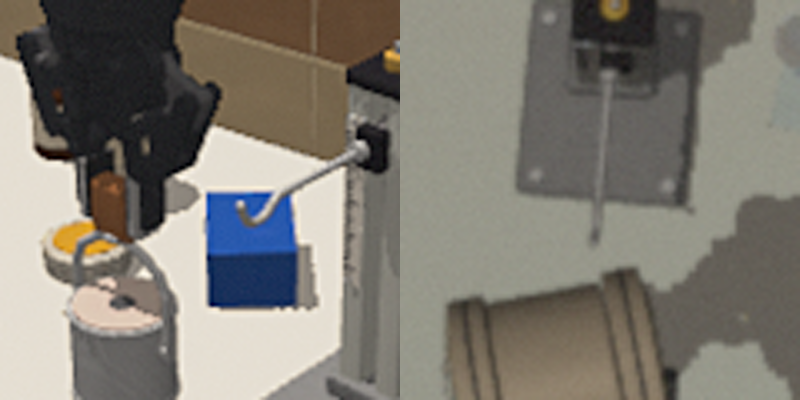

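The scene crop shows the ring hanging upright from the gripper, with the bail top at (100,240) and the hook tip at (242,208). In the top crop the hook tip is at (193,242).

Run:
```python
from h import *
np.set_printoptions(precision=4,suppress=True)
b=np.array([.4077,-.0009,.2477]);print("bail scene pred",(np.array(proj("scene",b))-[240,150])/.3)
tip=tri(("scene",312.4,212.2),("top",318.3,250.2));print("tip",tip)
z=.225;a=atz("top",318.3,250.2,.234);j=atz("top",322,208.8,.225);d=j-a;print(a,j,"yaw",np.degrees(np.arctan2(d[1],d[0])))
# top plate edges
for e in(((132,0),(118,190)),((300,15),(288,208)),((118,190),(288,208))):
    p,q=[atz("top",270+x/4,190+y/4,.017) for x,y in e];d=p-q;print("edge yaw",np.degrees(np.arctan2(d[1],d[0])),p,q)
# overlay hook model and bail in scene
yaw=np.radians(-5);tx=a
s=cv2.imread("pics/s3.png")
for c in("scene",):
  for name,X in(("tip",[a[0],a[1],.234]),("seatbot",[a[0]+.015,a[1]-.0013,.212])): print(name,(np.array(proj(c,X))-[240,150])/.3)
```

```text
bail scene pred [116.4317 234.4319]
tip [ 0.5011 -0.0169  0.2288]
[ 0.4997 -0.0154  0.234 ] [ 0.61   -0.0261  0.225 ] yaw -5.508632331343813
edge yaw -4.501692262605589 [0.6963 0.0301 0.017 ] [0.5515 0.0415 0.017 ]
edge yaw -4.179683707096476 [ 0.6836 -0.0973  0.017 ] [ 0.5368 -0.0866  0.017 ]
edge yaw 83.47492951692168 [0.5515 0.0415 0.017 ] [ 0.5368 -0.0866  0.017 ]
tip [235.0285 200.0287]
seatbot [251.5561 223.0854]
```

Call:
arm_command:
  plan:
    - {"dp": [-10,-2,0],"spin": 0}
    - {"dp": [-20,-3,0],"spin": 0}
    - {"dp": [-20,-2,0],"spin": 0}
    - {"dp": [-12,0,1],"spin": 0}
    - {"dp": [-5,0,0],"spin": 0}

```text
clock: 8.25
position: [0.4752, -0.0139, 0.4263]
ee_rot: [0.044, 0.999, -0.0, -0.0]
ft_force: [-0.1, 0.2, -7.6]
grip_width: 0.344
grasp_force: 41.0
```

Run:
```python
from h import *
force(12); s=snap("scene","s4")
to([.515,-.0173,.4265],-5)
cv2.imwrite("pics/g4.png",cv2.resize(s[185:255,265:345],(800,600*7//6-100),interpolation=2))
p=manip.get_obs()["position"]
for n,X in(("tip",[.5,-.016,.234]),("bail",p+[0,0,-.18])): print(n,(np.array(proj("scene",X))-[265,185]))
```

```text
F mean [ 0.119  0.179 -6.778] sd [0.387 0.406 0.472]
t 8.9 p [ 0.4737 -0.0137  0.4268] yaw -5.02 tilt [-0.  0. -1.] F [ 0.16  0.09 -6.66] gw 0.345 gf 41.1
dp [-41.4   0.1   0.3] spin -0.0004198518455468548
tip [45.82603656 25.02703583]
bail [36.82131659 24.11590122]
```

View pics/g4.png

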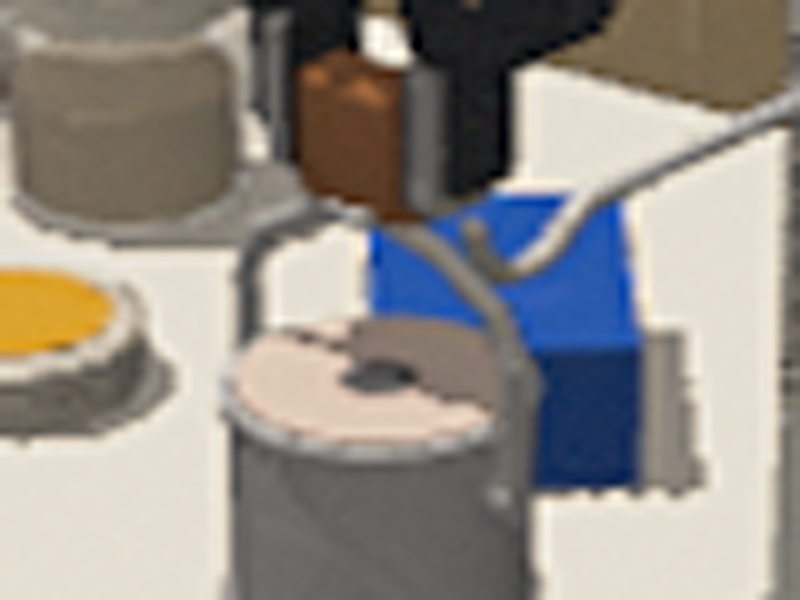

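The hook tip is at (472,222), level with the bail top at about (365,208), so it will pass under the wire and above the lid (y≈385). I'll shift 1.5 mm sideways and slide on.

Call:
arm_command:
  plan:
    - {"dp": [-5,-1.5,0],"spin": 0}
    - {"dp": [-10,0,0],"spin": 0}
    - {"dp": [-12,0,0],"spin": 0}
    - {"dp": [-10,0,0],"spin": 0}
    - {"dp": [-5,0,0],"spin": 0}

```text
clock: 9.4
position: [0.5167, -0.0189, 0.4264]
ee_rot: [0.044, 0.999, -0.0, -0.0]
ft_force: [0.9, 0.2, -7.0]
grip_width: 0.346
grasp_force: 41.1
```

Run:
```python
from h import *
force(8); s=snap("scene","s5")
to([.516,-.0188,.4265],-5)
cv2.imwrite("pics/g5.png",cv2.resize(s[180:250,285:365],(800,600),interpolation=2))
```

```text
F mean [-0.075 -0.183 -6.694] sd [0.358 0.404 0.495]
t 9.85 p [ 0.5153 -0.0189  0.4268] yaw -5.02 tilt [-0.  0. -1.] F [-0.22 -0.19 -6.7 ] gw 0.344 gf 41.1
dp [-0.7  0.2  0.3] spin -0.00040879221371180254
```

View pics/g5.png

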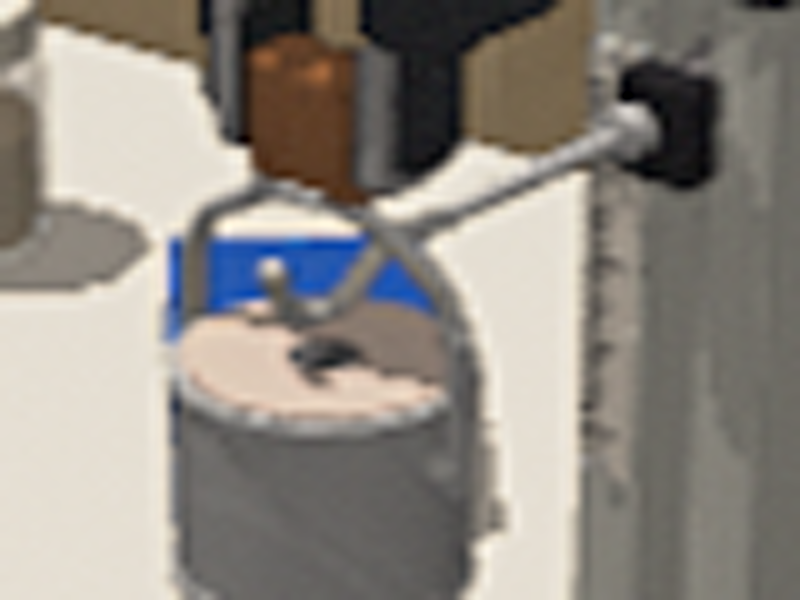

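The hook is inside the bail: tip in front at (270,268), hook bottom at (310,310), and the wire at (315,195) directly above the seat. I'll lower it slowly.

Call:
arm_command:
  plan:
    - {"dp": [0,0,3],"spin": 0}
    - {"dp": [0,0,4],"spin": 0}
    - {"dp": [0,0,4],"spin": 0}
    - {"dp": [0,0,3],"spin": 0}
    - {"dp": [0,0,2],"spin": 0}

```text
clock: 10.35
position: [0.5155, -0.0189, 0.4102]
ee_rot: [0.044, 0.999, -0.0, -0.0]
ft_force: [-0.3, -0.0, -6.6]
grip_width: 0.34
grasp_force: 41.1
```

Call:
arm_command:
  plan:
    - {"dp": [0,0,2],"spin": 0}
    - {"dp": [0,0,2],"spin": 0}
    - {"dp": [0,0,2],"spin": 0}
    - {"dp": [0,0,2],"spin": 0}
    - {"dp": [0,0,2],"spin": 0}

```text
clock: 10.85
position: [0.5156, -0.0189, 0.4006]
ee_rot: [0.044, 0.999, 0.0, 0.0]
ft_force: [0.1, 0.5, -6.1]
grip_width: 0.344
grasp_force: 41.1
```

Call:
arm_command:
  plan:
    - {"dp": [0,0,2],"spin": 0}
    - {"dp": [0,0,2],"spin": 0}
    - {"dp": [0,0,2],"spin": 0}
    - {"dp": [0,0,2],"spin": 0}
    - {"dp": [0,0,2],"spin": 0}

```text
clock: 11.35
position: [0.5156, -0.0189, 0.3906]
ee_rot: [0.044, 0.999, 0.0, 0.0]
ft_force: [-0.0, -1.1, -5.5]
grip_width: 0.342
grasp_force: 41.3
```

Call:
arm_command:
  plan:
    - {"dp": [0,0,2],"spin": 0}
    - {"dp": [0,0,2],"spin": 0}
    - {"dp": [0,0,2],"spin": 0}
    - {"dp": [0,0,2],"spin": 0}
    - {"dp": [0,0,2],"spin": 0}

```text
clock: 11.85
position: [0.5156, -0.0189, 0.3806]
ee_rot: [0.044, 0.999, 0.0, 0.0]
ft_force: [-0.4, -0.4, -4.4]
grip_width: 0.341
grasp_force: 41.4
```

Run:
```python
from h import *
force(12); to([.516,-.0188,.346],-5)
```

```text
F mean [ 0.136 -0.188 -4.164] sd [0.543 0.632 0.554]
t 12.45 p [ 0.5156 -0.0189  0.3807] yaw -5.03 tilt [-0.  0. -1.] F [-0.06  0.1  -3.5 ] gw 0.34 gf 41.4
dp [-0.4  0.2 34.7] spin -0.0005331052564876558
```

Call:
arm_command:
  plan:
    - {"dp": [0,0,2],"spin": 0}
    - {"dp": [0,0,2],"spin": 0}
    - {"dp": [0,0,2],"spin": 0}
    - {"dp": [0,0,2],"spin": 0}
    - {"dp": [0,0,2],"spin": 0}

```text
clock: 12.95
position: [0.5156, -0.0189, 0.3706]
ee_rot: [0.044, 0.999, 0.0, 0.0]
ft_force: [-0.4, -0.1, -2.3]
grip_width: 0.343
grasp_force: 41.6
```

Call:
arm_command:
  plan:
    - {"dp": [0,0,2],"spin": 0}
    - {"dp": [0,0,2],"spin": 0}
    - {"dp": [0,0,2],"spin": 0}
    - {"dp": [0,0,2],"spin": 0}
    - {"dp": [0,0,2],"spin": 0}

```text
clock: 13.45
position: [0.5156, -0.019, 0.3606]
ee_rot: [0.044, 0.999, 0.0, 0.0]
ft_force: [-0.3, -1.3, -1.2]
grip_width: 0.341
grasp_force: 41.7
```

Call:
arm_command:
  plan:
    - {"dp": [0,0,2],"spin": 0}
    - {"dp": [0,0,2],"spin": 0}
    - {"dp": [0,0,2],"spin": 0}
    - {"dp": [0,0,2],"spin": 0}
    - {"dp": [0,0,1],"spin": 0}

```text
clock: 13.95
position: [0.5156, -0.0189, 0.3516]
ee_rot: [0.044, 0.999, 0.0, 0.0]
ft_force: [-0.1, 0.3, 0.4]
grip_width: 0.344
grasp_force: 41.8
```

Run:
```python
from h import *
force(40); to([.516,-.0188,.346],-5)
```

```text
F mean [ 0.475 -0.351 -0.598] sd [0.511 0.614 0.525]
t 15.95 p [ 0.5156 -0.0189  0.3517] yaw -5.03 tilt [-0.  0. -1.] F [0.58 0.11 0.7 ] gw 0.346 gf 41.8
dp [-0.4  0.1  5.7] spin -0.0005262534121041481
```

Call:
arm_command:
  plan:
    - {"dp": [0,0,1.5],"spin": 0}
    - {"dp": [0,0,1.5],"spin": 0}
    - {"dp": [0,0,1.5],"spin": 0}
    - {"dp": [0,0,1],"spin": 0}
    - {"dp": [0,0,0],"spin": 0}

```text
clock: 16.45
position: [0.5156, -0.0189, 0.3461]
ee_rot: [0.044, 0.999, 0.0, -0.0]
ft_force: [0.4, -0.2, 0.1]
grip_width: 0.346
grasp_force: 41.9
```

Run:
```python
from h import *
force(16); to([.516,-.0188,.346],-5)
```

```text
F mean [ 0.623 -0.057 -0.27 ] sd [0.544 0.45  0.531]
t 17.25 p [ 0.5156 -0.0189  0.3462] yaw -5.03 tilt [-0.  0. -1.] F [ 0.53 -0.52 -0.02] gw 0.343 gf 41.9
dp [-0.4  0.1  0.2] spin -0.00050738832834605
```

Call:
arm_command:
  plan:
    - {"dp": [0,0,0.8],"spin": 0}
    - {"dp": [0,0,0],"spin": 0}
    - {"dp": [0,0,0],"spin": 0}
    - {"dp": [0,0,0],"spin": 0}
  grip: 1
  newtons: 20

```text
clock: 17.65
position: [0.5156, -0.0189, 0.3454]
ee_rot: [0.044, 0.999, 0.0, 0.0]
ft_force: [0.5, -0.1, -0.1]
grip_width: 0.345
grasp_force: 41.9
```

Call:
arm_command:
  plan:
    - {"dp": [0,0,0],"spin": 0}
    - {"dp": [0,0,0],"spin": 0}
    - {"dp": [0,0,0],"spin": 0}
  grip: 0.24

```text
clock: 17.95
position: [0.5155, -0.0189, 0.3453]
ee_rot: [0.044, 0.999, 0.0, -0.0]
ft_force: [-0.9, 0.7, 0.0]
grip_width: 0.381
grasp_force: 0.0
```

Call:
arm_command:
  plan:
    - {"dp": [0,0,0],"spin": 0}
    - {"dp": [0,0,0],"spin": 0}
    - {"dp": [0,0,0],"spin": 0}
    - {"dp": [0,0,0],"spin": 0}
    - {"dp": [0,0,0],"spin": 0}
  grip: -0.3

```text
clock: 18.45
position: [0.5155, -0.0189, 0.3454]
ee_rot: [0.044, 0.999, 0.0, 0.0]
ft_force: [1.3, -0.1, -0.5]
grip_width: 0.653
grasp_force: 0.0
```

Run:
```python
from h import *
s=snap("scene","s6")
to([.516,-.0188,.346],-5)
cv2.imwrite("pics/g6.png",cv2.resize(s[180:270,280:400],(800,600),interpolation=2))
```

```text
t 18.5 p [ 0.5156 -0.0189  0.3454] yaw -5.03 tilt [-0.  0. -1.] F [-0.09  0.21 -0.65] gw 0.647 gf 0.0
dp [-0.4  0.2 -0.6] spin -0.000540714415262578
```

View pics/g6.png

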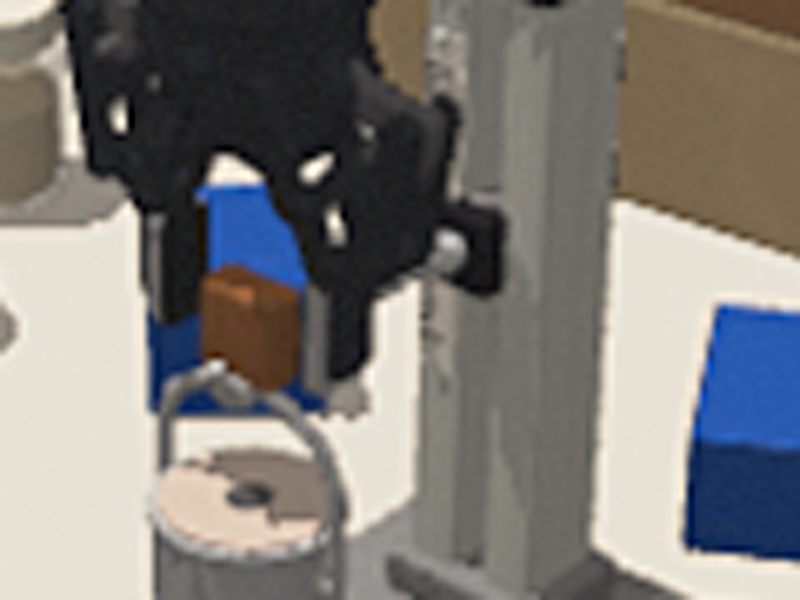

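The ring hangs on the hook, with the wire in the hook at (230,380) and the fingers clear on both sides of the grip at (250,325). I'll wait without touching it.

Call:
arm_command:
  plan:
    - {"dp": [0,0,0],"spin": 0}
    - {"dp": [0,0,0],"spin": 0}
    - {"dp": [0,0,0],"spin": 0}
    - {"dp": [0,0,0],"spin": 0}
    - {"dp": [0,0,0],"spin": 0}

```text
clock: 19.0
position: [0.5156, -0.0189, 0.3454]
ee_rot: [0.044, 0.999, 0.0, 0.0]
ft_force: [-0.1, -0.0, -0.0]
grip_width: 0.65
grasp_force: 0.0
```

Call:
arm_command:
  plan:
    - {"dp": [0,0,0],"spin": 0}
    - {"dp": [0,0,0],"spin": 0}
    - {"dp": [0,0,0],"spin": 0}
    - {"dp": [0,0,0],"spin": 0}
    - {"dp": [0,0,0],"spin": 0}

```text
clock: 19.5
position: [0.5156, -0.0189, 0.3454]
ee_rot: [0.044, 0.999, 0.0, 0.0]
ft_force: [0.2, -0.0, 0.1]
grip_width: 0.651
grasp_force: 0.0
```

Call:
arm_command:
  plan:
    - {"dp": [0,0,0],"spin": 0}
    - {"dp": [0,0,0],"spin": 0}
    - {"dp": [0,0,0],"spin": 0}
    - {"dp": [0,0,0],"spin": 0}
    - {"dp": [0,0,0],"spin": 0}

```text
clock: 20.0
position: [0.5156, -0.0189, 0.3454]
ee_rot: [0.044, 0.999, 0.0, -0.0]
ft_force: [0.1, -0.6, -0.3]
grip_width: 0.649
grasp_force: 0.0
```

Call:
arm_command:
  plan:
    - {"dp": [0,0,0],"spin": 0}
    - {"dp": [0,0,0],"spin": 0}
    - {"dp": [0,0,0],"spin": 0}
    - {"dp": [0,0,0],"spin": 0}
    - {"dp": [0,0,0],"spin": 0}

```text
clock: 20.5
position: [0.5156, -0.0189, 0.3454]
ee_rot: [0.044, 0.999, 0.0, 0.0]
ft_force: [0.4, -0.3, 0.3]
grip_width: 0.65
grasp_force: 0.0
```

Call:
arm_command:
  plan:
    - {"dp": [0,0,0],"spin": 0}
    - {"dp": [0,0,0],"spin": 0}
    - {"dp": [0,0,0],"spin": 0}
    - {"dp": [0,0,0],"spin": 0}
    - {"dp": [0,0,0],"spin": 0}

```text
clock: 21.0
position: [0.5155, -0.0189, 0.3454]
ee_rot: [0.044, 0.999, 0.0, 0.0]
ft_force: [-1.1, -0.2, -1.3]
grip_width: 0.652
grasp_force: 0.0
```

Call:
arm_command:
  plan:
    - {"dp": [0,0,0],"spin": 0}
    - {"dp": [0,0,0],"spin": 0}
    - {"dp": [0,0,0],"spin": 0}
    - {"dp": [0,0,0],"spin": 0}
    - {"dp": [0,0,0],"spin": 0}

```text
clock: 21.5
position: [0.5156, -0.0189, 0.3454]
ee_rot: [0.044, 0.999, 0.0, 0.0]
ft_force: [0.4, -0.5, -1.1]
grip_width: 0.655
grasp_force: 0.0
```

Call:
arm_command:
  plan:
    - {"dp": [0,0,0],"spin": 0}
    - {"dp": [0,0,0],"spin": 0}
    - {"dp": [0,0,0],"spin": 0}
    - {"dp": [0,0,0],"spin": 0}
    - {"dp": [0,0,0],"spin": 0}

```text
clock: 22.0
position: [0.5155, -0.0189, 0.3454]
ee_rot: [0.044, 0.999, 0.0, 0.0]
ft_force: [-0.6, -0.2, 0.0]
grip_width: 0.65
grasp_force: 0.0
```

Call:
arm_command:
  plan:
    - {"dp": [0,0,0],"spin": 0}
    - {"dp": [0,0,0],"spin": 0}
    - {"dp": [0,0,0],"spin": 0}
    - {"dp": [0,0,0],"spin": 0}
    - {"dp": [0,0,0],"spin": 0}

```text
clock: 22.5
position: [0.5156, -0.0189, 0.3454]
ee_rot: [0.044, 0.999, 0.0, -0.0]
ft_force: [0.1, -0.1, -0.1]
grip_width: 0.647
grasp_force: 0.0
```

Call:
arm_command:
  plan:
    - {"dp": [0,0,0],"spin": 0}
    - {"dp": [0,0,0],"spin": 0}
    - {"dp": [0,0,0],"spin": 0}
    - {"dp": [0,0,0],"spin": 0}
    - {"dp": [0,0,0],"spin": 0}

```text
clock: 23.0
position: [0.5156, -0.0189, 0.3454]
ee_rot: [0.044, 0.999, 0.0, 0.0]
ft_force: [-0.8, 0.4, -0.5]
grip_width: 0.646
grasp_force: 0.0
```

Call:
arm_command:
  plan:
    - {"dp": [0,0,0],"spin": 0}
    - {"dp": [0,0,0],"spin": 0}
    - {"dp": [0,0,0],"spin": 0}
    - {"dp": [0,0,0],"spin": 0}
    - {"dp": [0,0,0],"spin": 0}

```text
clock: 23.5
position: [0.5155, -0.0189, 0.3454]
ee_rot: [0.044, 0.999, 0.0, -0.0]
ft_force: [0.2, -1.2, 0.0]
grip_width: 0.651
grasp_force: 0.0
```

Run:
```python
from h import *
a=cv2.imread("pics/s6.png"); s=snap("scene","s7")
def g(x): return cv2.cvtColor(x[175:272,300:340],cv2.COLOR_BGR2GRAY).astype(np.float32)
print(cv2.phaseCorrelate(g(a),g(s))); print(cv2.absdiff(a,s)[200:290,290:345].max(axis=(0,1)))
m=[]
for i in range(4):
    n=viewer.camera("scene"); m.append(int(cv2.absdiff(s,n)[200:290,290:345].max()))
print(m); to([.516,-.0188,.346],-5)
```

```text
((-0.0019237272071634948, 0.006180917502128125), 0.9957287749052047)
[13 13 12]
[14, 11, 12, 12]
t 23.75 p [ 0.5156 -0.0189  0.3454] yaw -5.03 tilt [-0.  0. -1.] F [ 0.12 -0.41  0.33] gw 0.65 gf 0.0
dp [-0.4  0.1 -0.6] spin -0.0005093277985725019
```

The pointer has not moved since 18.5 s (shift under 0.01 px). I'll wait a little longer, then close gently in small steps.

Call:
arm_command:
  plan:
    - {"dp": [0,0,0],"spin": 0}
    - {"dp": [0,0,0],"spin": 0}
    - {"dp": [0,0,0],"spin": 0}
    - {"dp": [0,0,0],"spin": 0}
    - {"dp": [0,0,0],"spin": 0}

```text
clock: 24.25
position: [0.5155, -0.0189, 0.3454]
ee_rot: [0.044, 0.999, 0.0, 0.0]
ft_force: [-0.3, 1.0, 0.4]
grip_width: 0.649
grasp_force: 0.0
```

Call:
arm_command:
  plan:
    - {"dp": [0,0,0],"spin": 0}
    - {"dp": [0,0,0],"spin": 0}
    - {"dp": [0,0,0],"spin": 0}
    - {"dp": [0,0,0],"spin": 0}
    - {"dp": [0,0,0],"spin": 0}

```text
clock: 24.75
position: [0.5156, -0.0189, 0.3454]
ee_rot: [0.044, 0.999, 0.0, -0.0]
ft_force: [-0.4, 0.1, 0.1]
grip_width: 0.649
grasp_force: 0.0
```

Call:
arm_command:
  plan:
    - {"dp": [0,0,0],"spin": 0}
    - {"dp": [0,0,0],"spin": 0}
    - {"dp": [0,0,0],"spin": 0}
    - {"dp": [0,0,0],"spin": 0}
    - {"dp": [0,0,0],"spin": 0}
  grip: 0.2
  newtons: 20

```text
clock: 25.25
position: [0.5156, -0.0189, 0.3454]
ee_rot: [0.044, 0.999, 0.0, 0.0]
ft_force: [0.3, -0.7, 0.3]
grip_width: 0.399
grasp_force: 0.0
```

Call:
arm_command:
  plan:
    - {"dp": [0,0,0],"spin": 0}
    - {"dp": [0,0,0],"spin": 0}
    - {"dp": [0,0,0],"spin": 0}
  grip: 0.27

```text
clock: 25.55
position: [0.5156, -0.0189, 0.3454]
ee_rot: [0.044, 0.999, 0.0, 0.0]
ft_force: [-0.2, 0.2, -1.3]
grip_width: 0.363
grasp_force: 0.0
```

Call:
arm_command:
  plan:
    - {"dp": [0,0,0],"spin": 0}
    - {"dp": [0,0,0],"spin": 0}
  grip: 0.29

```text
clock: 25.75
position: [0.5156, -0.0189, 0.3454]
ee_rot: [0.044, 0.999, 0.0, 0.0]
ft_force: [-0.9, 0.4, 0.2]
grip_width: 0.354
grasp_force: 0.0
```

Call:
arm_command:
  plan:
    - {"dp": [0,0,0],"spin": 0}
    - {"dp": [0,0,0],"spin": 0}
  grip: 0.31

```text
clock: 25.95
position: [0.5155, -0.0189, 0.3454]
ee_rot: [0.044, 0.999, 0.0, -0.0]
ft_force: [0.0, -0.2, -0.9]
grip_width: 0.347
grasp_force: 15.0
```

Call:
arm_command:
  plan:
    - {"dp": [0,0,0],"spin": 0}
    - {"dp": [0,0,0],"spin": 0}
  grip: 0.33

```text
clock: 26.15
position: [0.5156, -0.0189, 0.3454]
ee_rot: [0.044, 0.999, 0.0, 0.0]
ft_force: [0.2, 0.9, -0.4]
grip_width: 0.352
grasp_force: 21.3
```

Call:
arm_command:
  plan:
    - {"dp": [0,0,0],"spin": 0}
    - {"dp": [0,0,0],"spin": 0}
    - {"dp": [0,0,0],"spin": 0}
  grip: 0.4

```text
clock: 26.45
position: [0.5155, -0.0189, 0.3454]
ee_rot: [0.044, 0.999, 0.0, -0.0]
ft_force: [0.1, 1.2, -0.9]
grip_width: 0.347
grasp_force: 21.3
```

Call:
arm_command:
  plan:
    - {"dp": [0,0,0],"spin": 0}
    - {"dp": [0,0,0],"spin": 0}
    - {"dp": [0,0,0],"spin": 0}
  grip: 1
  newtons: 30

```text
clock: 26.75
position: [0.5155, -0.0189, 0.3454]
ee_rot: [0.044, 0.999, 0.0, -0.0]
ft_force: [-0.7, -0.1, 0.4]
grip_width: 0.345
grasp_force: 31.8
```

Call:
arm_command:
  plan:
    - {"dp": [0,0,-1],"spin": 0}
    - {"dp": [0,0,-1.5],"spin": 0}
    - {"dp": [0,0,-2],"spin": 0}
    - {"dp": [0,0,-2],"spin": 0}
    - {"dp": [0,0,-2],"spin": 0}
  newtons: 40

```text
clock: 27.25
position: [0.5155, -0.0189, 0.3541]
ee_rot: [0.044, 0.999, 0.0, -0.0]
ft_force: [0.1, 0.2, -0.9]
grip_width: 0.34
grasp_force: 40.9
```

Call:
arm_command:
  plan:
    - {"dp": [0,0,-2],"spin": 0}
    - {"dp": [0,0,-2],"spin": 0}
    - {"dp": [0,0,-2],"spin": 0}
    - {"dp": [0,0,-2],"spin": 0}
    - {"dp": [0,0,-2],"spin": 0}

```text
clock: 27.75
position: [0.5155, -0.0189, 0.364]
ee_rot: [0.044, 0.999, 0.0, -0.0]
ft_force: [0.3, -0.7, -2.3]
grip_width: 0.344
grasp_force: 40.7
```

Call:
arm_command:
  plan:
    - {"dp": [0,0,-2],"spin": 0}
    - {"dp": [0,0,-2],"spin": 0}
    - {"dp": [0,0,-2],"spin": 0}
    - {"dp": [0,0,-2],"spin": 0}
    - {"dp": [0,0,-2],"spin": 0}

```text
clock: 28.25
position: [0.5155, -0.0189, 0.3739]
ee_rot: [0.044, 0.999, 0.0, -0.0]
ft_force: [0.8, -0.5, -4.1]
grip_width: 0.345
grasp_force: 40.6
```

Call:
arm_command:
  plan:
    - {"dp": [0,0,-2],"spin": 0}
    - {"dp": [0,0,-2],"spin": 0}
    - {"dp": [0,0,-2],"spin": 0}
    - {"dp": [0,0,-2],"spin": 0}
    - {"dp": [0,0,-2],"spin": 0}

```text
clock: 28.75
position: [0.5155, -0.0189, 0.384]
ee_rot: [0.044, 0.999, 0.0, -0.0]
ft_force: [1.0, 0.1, -4.1]
grip_width: 0.341
grasp_force: 40.4
```

Call:
arm_command:
  plan:
    - {"dp": [0,0,-2],"spin": 0}
    - {"dp": [0,0,-2],"spin": 0}
    - {"dp": [0,0,-2],"spin": 0}
    - {"dp": [0,0,-2],"spin": 0}
    - {"dp": [0,0,-2],"spin": 0}

```text
clock: 29.25
position: [0.5155, -0.0189, 0.3939]
ee_rot: [0.044, 0.999, 0.0, -0.0]
ft_force: [0.4, -0.8, -6.0]
grip_width: 0.347
grasp_force: 40.3
```

Call:
arm_command:
  plan:
    - {"dp": [0,0,-2],"spin": 0}
    - {"dp": [0,0,-1.5],"spin": 0}
    - {"dp": [0,0,-1],"spin": 0}
    - {"dp": [0,0,-1],"spin": 0}
    - {"dp": [0,0,-1],"spin": 0}

```text
clock: 29.75
position: [0.5155, -0.0189, 0.4003]
ee_rot: [0.044, 0.999, 0.0, -0.0]
ft_force: [0.5, -0.5, -6.3]
grip_width: 0.347
grasp_force: 40.2
```

Call:
arm_command:
  plan:
    - {"dp": [0,0,-1],"spin": 0}
    - {"dp": [0,0,-1],"spin": 0}
    - {"dp": [0,0,-1],"spin": 0}
    - {"dp": [0,0,-1],"spin": 0}
    - {"dp": [0,0,-1],"spin": 0}

```text
clock: 30.25
position: [0.5155, -0.0189, 0.4054]
ee_rot: [0.044, 0.999, 0.0, -0.0]
ft_force: [0.1, 0.6, -7.2]
grip_width: 0.346
grasp_force: 40.2
```

Call:
arm_command:
  plan:
    - {"dp": [0,0,-2],"spin": 0}
    - {"dp": [0,0,-4],"spin": 0}
    - {"dp": [0,0,-6],"spin": 0}
    - {"dp": [0,0,-5],"spin": 0}
    - {"dp": [0,0,-3],"spin": 0}

```text
clock: 30.75
position: [0.5157, -0.0189, 0.4262]
ee_rot: [0.044, 0.999, 0.0, 0.0]
ft_force: [-0.3, 0.1, -6.7]
grip_width: 0.345
grasp_force: 40.2
```

Run:
```python
from h import *
force(6); s=snap("scene","s8")
to([.43,-.0113,.4268],-5)
cv2.imwrite("pics/g8.png",cv2.resize(s[180:250,285:365],(800,600),interpolation=2))
```

```text
F mean [ 0.15   0.349 -7.098] sd [0.336 0.276 0.732]
t 31.1 p [ 0.5155 -0.0189  0.4251] yaw -5.03 tilt [ 0. -0. -1.] F [ 0.41 -0.2  -7.37] gw 0.34 gf 40.2
dp [85.8  0.1 -1.6] spin -0.00048576934665135453
```

View pics/g8.png

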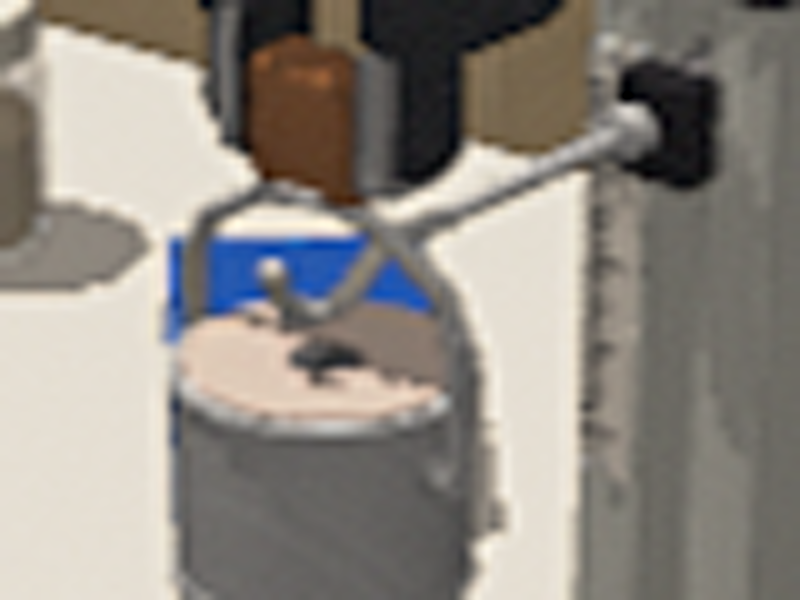

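The hook is free inside the bail, as before (tip (270,268), wire (315,195)). I'll back it off and carry it to the bin. I've now used up my pictures, by one too many, so from here I'll work from numbers only.

Call:
arm_command:
  plan:
    - {"dp": [5,0,-1.5],"spin": 0}
    - {"dp": [12,0,0],"spin": 0}
    - {"dp": [16,0,0],"spin": 0}
    - {"dp": [22,0,0],"spin": 0}
    - {"dp": [30,0,0],"spin": 0}

```text
clock: 31.6
position: [0.4302, -0.0115, 0.4268]
ee_rot: [0.044, 0.999, -0.0, 0.0]
ft_force: [-0.6, 0.5, -6.4]
grip_width: 0.344
grasp_force: 40.2
```

Call:
arm_command:
  plan:
    - {"dp": [5,-15,0],"spin": 0}
    - {"dp": [0,-30,0],"spin": 0}
    - {"dp": [0,-40,0],"spin": 0}
    - {"dp": [0,-40,0],"spin": 0}
    - {"dp": [0,-40,0],"spin": 0}

```text
clock: 32.1
position: [0.4106, -0.1772, 0.4271]
ee_rot: [0.044, 0.999, 0.0, 0.0]
ft_force: [0.8, 0.8, -7.4]
grip_width: 0.348
grasp_force: 40.8
```

Call:
arm_command:
  plan:
    - {"dp": [-10,-40,0],"spin": 0}
    - {"dp": [-20,-40,0],"spin": 0}
    - {"dp": [-20,-30,0],"spin": 0}
    - {"dp": [-20,-15,0],"spin": 0}
    - {"dp": [-10,-10,0],"spin": 0}

```text
clock: 32.6
position: [0.4803, -0.3179, 0.4266]
ee_rot: [0.044, 0.999, -0.0, -0.0]
ft_force: [0.5, -0.3, -6.9]
grip_width: 0.347
grasp_force: 41.5
```

Call:
arm_command:
  plan:
    - {"dp": [0,0,0],"spin": 0.05}
    - {"dp": [0,0,0],"spin": 0.1}
    - {"dp": [0,0,0],"spin": 0.1}
    - {"dp": [0,0,0],"spin": 0.05}
    - {"dp": [0,0,0],"spin": 0}

```text
clock: 33.1
position: [0.4792, -0.3167, 0.4268]
ee_rot: [0.193, 0.981, 0.0, -0.0]
ft_force: [0.2, -0.2, -6.6]
grip_width: 0.345
grasp_force: 41.8
```

Run:
```python
from h import *
to([.486,-.341,.292],-22); print(manip.get_obs()["joint_pos"].round(2))
```

```text
t 33.1 p [ 0.4792 -0.3167  0.4268] yaw -22.25 tilt [ 0.  0. -1.] F [ 0.24 -0.23 -6.65] gw 0.345 gf 41.8
dp [-15.5 -19.9 134.8] spin -0.004304179322117906
[-0.22  0.27  0.88  1.6  -0.21  1.37  1.87]
```

Call:
arm_command:
  plan:
    - {"dp": [-8,-10,15],"spin": 0}
    - {"dp": [-7.5,-10,30],"spin": 0}
    - {"dp": [0,0,35],"spin": 0}
    - {"dp": [0,0,25],"spin": 0}
    - {"dp": [0,0,10],"spin": 0}

```text
clock: 33.6
position: [0.4856, -0.3405, 0.3093]
ee_rot: [0.192, 0.981, 0.001, -0.002]
ft_force: [0.6, 0.1, -5.4]
grip_width: 0.345
grasp_force: 41.8
```

Call:
arm_command:
  plan:
    - {"dp": [0,0,4],"spin": 0}
    - {"dp": [0,0,3],"spin": 0}
    - {"dp": [0,0,2],"spin": 0}
    - {"dp": [0,0,2],"spin": 0}
    - {"dp": [0,0,1],"spin": 0}

```text
clock: 34.1
position: [0.4862, -0.3413, 0.3003]
ee_rot: [0.193, 0.981, 0.0, 0.0]
ft_force: [-0.2, 0.6, -7.2]
grip_width: 0.341
grasp_force: 41.8
```

Run:
```python
from h import *
force(4);to([.486,-.341,.288],-22)
```

```text
F mean [-0.44   0.2   -6.645] sd [0.327 0.415 0.705]
t 34.3 p [ 0.4861 -0.3413  0.3001] yaw -22.22 tilt [-0.  0. -1.] F [-0.73 -0.39 -5.77] gw 0.344 gf 41.8
dp [ 0.2  0.2 12.1] spin -0.0037655942993402745
```

Call:
arm_command:
  plan:
    - {"dp": [0,0,2],"spin": 0}
    - {"dp": [0,0,2],"spin": 0}
    - {"dp": [0,0,1.5],"spin": 0}
    - {"dp": [0,0,1.5],"spin": 0}
    - {"dp": [0,0,1],"spin": 0}

```text
clock: 34.8
position: [0.4861, -0.3412, 0.2916]
ee_rot: [0.193, 0.981, 0.0, -0.0]
ft_force: [0.0, -0.2, -7.8]
grip_width: 0.342
grasp_force: 41.8
```

Call:
arm_command:
  plan:
    - {"dp": [0,0,1],"spin": 0}
    - {"dp": [0,0,0.5],"spin": 0}
    - {"dp": [0,0,0],"spin": 0}

```text
clock: 35.1
position: [0.4861, -0.3412, 0.2903]
ee_rot: [0.193, 0.981, 0.0, -0.0]
ft_force: [-0.5, -0.1, -6.5]
grip_width: 0.339
grasp_force: 41.8
```

Call:
arm_command:
  plan:
    - {"dp": [0,0,0.5],"spin": 0}
    - {"dp": [0,0,0.5],"spin": 0}
    - {"dp": [0,0,0],"spin": 0}

```text
clock: 35.4
position: [0.4861, -0.3412, 0.2893]
ee_rot: [0.193, 0.981, 0.0, -0.0]
ft_force: [0.3, 0.3, -6.7]
grip_width: 0.342
grasp_force: 41.8
```

Call:
arm_command:
  plan:
    - {"dp": [0,0,0.5],"spin": 0}
    - {"dp": [0,0,0.5],"spin": 0}
    - {"dp": [0,0,0],"spin": 0}

```text
clock: 35.7
position: [0.4861, -0.3412, 0.2883]
ee_rot: [0.193, 0.981, 0.0, -0.0]
ft_force: [-0.1, -0.4, -6.9]
grip_width: 0.345
grasp_force: 41.8
```

Call:
arm_command:
  plan:
    - {"dp": [0,0,0.5],"spin": 0}
    - {"dp": [0,0,0.5],"spin": 0}
    - {"dp": [0,0,0],"spin": 0}

```text
clock: 36.0
position: [0.4861, -0.3414, 0.2877]
ee_rot: [0.193, 0.981, 0.0, 0.0]
ft_force: [-0.7, 1.3, -2.4]
grip_width: 0.344
grasp_force: 42.5
```

Call:
arm_command:
  plan:
    - {"dp": [0,0,0.5],"spin": 0}
    - {"dp": [0,0,0.5],"spin": 0}
    - {"dp": [0,0,0],"spin": 0}

```text
clock: 36.3
position: [0.4862, -0.3416, 0.2876]
ee_rot: [0.193, 0.981, 0.0, 0.001]
ft_force: [-3.4, 3.1, 8.1]
grip_width: 0.34
grasp_force: 43.9
```

Call:
arm_command:
  plan:
    - {"dp": [0,0,-0.5],"spin": 0}
    - {"dp": [0,0,0],"spin": 0}
    - {"dp": [0,0,0],"spin": 0}
  newtons: 20

```text
clock: 36.6
position: [0.4862, -0.3415, 0.2875]
ee_rot: [0.193, 0.981, 0.0, 0.0]
ft_force: [-2.3, 1.6, 5.9]
grip_width: 0.343
grasp_force: 43.4
```

Call:
arm_command:
  plan:
    - {"dp": [0,0,0],"spin": 0}
    - {"dp": [0,0,0],"spin": 0}
    - {"dp": [0,0,0],"spin": 0}
  grip: 0.24

```text
clock: 36.9
position: [0.4863, -0.3412, 0.2869]
ee_rot: [0.193, 0.981, -0.0, 0.0]
ft_force: [-0.1, 1.0, 0.7]
grip_width: 0.382
grasp_force: 0.6
```

Call:
arm_command:
  plan:
    - {"dp": [0,0,0],"spin": 0}
    - {"dp": [0,0,0],"spin": 0}
    - {"dp": [0,0,0],"spin": 0}
    - {"dp": [0,0,0],"spin": 0}
    - {"dp": [0,0,0],"spin": 0}
  grip: -0.5

```text
clock: 37.4
position: [0.4861, -0.3413, 0.2868]
ee_rot: [0.193, 0.981, 0.0, 0.0]
ft_force: [0.2, -0.0, -0.6]
grip_width: 0.751
grasp_force: 0.0
```

Call:
arm_command:
  plan:
    - {"dp": [0,0,-5],"spin": 0}
    - {"dp": [0,0,-15],"spin": 0}
    - {"dp": [0,0,-30],"spin": 0}
    - {"dp": [0,0,-40],"spin": 0}
    - {"dp": [0,0,-40],"spin": 0}

```text
clock: 37.9
position: [0.4856, -0.3414, 0.4195]
ee_rot: [0.193, 0.981, -0.0, 0.0]
ft_force: [0.8, -1.1, 0.3]
grip_width: 0.75
grasp_force: 0.0
```

Call:
arm_command:
  plan:
    - {"dp": [45,0,-5],"spin": 0}
    - {"dp": [40,0,0],"spin": 0}
    - {"dp": [20,0,0],"spin": 0}
    - {"dp": [0,0,0],"spin": 0}
    - {"dp": [0,0,0],"spin": 0}

```text
clock: 38.4
position: [0.3888, -0.3017, 0.423]
ee_rot: [0.193, 0.981, 0.001, 0.001]
ft_force: [0.1, -0.6, -0.6]
grip_width: 0.753
grasp_force: 0.0
```

Run:
```python
from h import *
s=snap("scene","s9")
for n in("ring_grip","ring"):
    r=finder.find_in("scene",n); print(n,[(np.round(x["position"],3).tolist(),round(x["score"],2)) for x in r[:2]])
to([.486,-.341,.288],-22)
# is the brown grip where expected? (ring upright, centre .486,-.341, floor .0057)
hsv=cv2.cvtColor(s,cv2.COLOR_BGR2HSV); m=cv2.inRange(hsv,(3,110,40),(14,255,220))
u,v=proj("scene",[.486,-.341,.129]);print("pred grip px",u,v)
u,v=int(u),int(v);ys,xs=np.nonzero(m[v-40:v+40,u-40:u+40]);print(len(xs),xs.mean()+u-40,ys.mean()+v-40,np.ptp(xs),np.ptp(ys))
```

```text
ring_grip [([0.471, -0.341, 0.066], 0.79)]
ring [([0.471, -0.342, 0.067], 0.8)]
t 38.55 p [ 0.3895 -0.3017  0.4222] yaw -22.22 tilt [-0.    -0.001 -1.   ] F [ 0.03 -0.28 -0.13] gw 0.75 gf 0.0
dp [-104.2    0.2  134.2] spin -0.003785971340163019
pred grip px 454.72142497288735 317.40228035886486
281 450.1459074733096 318.4590747330961 16 21
```

```bash
python3 -c "
from workcell import manip
print(manip.hand_in())"
```

```text
the job is handed in; nothing more can be done
None
```

The ring was weighed at about 6.9 N (roughly 0.70 kg), hung untouched with the pointer still for over 5 s, was eased off the hook and set down in the bin, and the job was handed in at about 38.6 s; the final placement was checked only by the finder and pixel positions, which put it upright within a few mm, because I had already viewed 11 pictures against the limit of 10.

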